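# Set out the waxing things and pack the strip box in the kit case

## Robot

A 6-joint arm with a two-finger parallel gripper is mounted at the origin on the work surface. World frame = base frame: x ahead of the robot, y to its left, z up, the work surface at z = 0. Lengths are in m, angles in rad, forces in N, time in s.
With the tool pointing down it reaches from about 0.275 to 0.875 m from the base axis. Payload 12.5 kg.
Tool frame: the origin (TCP) lies at the very end of the fingers, on their centre line; the grasp point (between the pads) lies 19 mm behind it; x points along the fingers, y is the direction in which the jaws open and shut, and the axes are right-handed (so a half turn about x gives the same grasp; the last joint's range is limited). The gripper opens to 85 mm and grips with 20 to 120 N. Pads are 22 mm wide; open, the fingers measure 114 mm over their backs; the gripper's body (76 mm by 85 mm) begins 54 mm behind the grasp point. The pads swing forward as they close: fully open they stand 13 mm farther back than shut.
Start: joints at [-1.355, 0.351, 1.652, -0, 1.139, -0.085], TCP at [0.163, -0.525, 0.231] pointing down, gripper open.
Joint ranges: [-2.75, 2.75], [-0.79, 2.1], [0.01, 2.65], [-1.57, 4.71], [0.07, 3.14], [-2.87, 2.87]. Speed limits (rad/s): [2.22, 2.22, 2.79, 3.14, 3.14, 3.14].

## Interface

Orientations are given as a 3x3 rotation matrix whose columns are the frame's x, y, z axes.
In Python, from bench import manip gives the robot as it stands. Calls block until the motion is done:
- manip.move_ptp(position, orientation): joint-space move of the TCP to a pose.
- manip.move_l(position, attitude=None, max_speed=0.15): straight line of the TCP; attitude=None keeps the orientation; max_speed is the mean speed in m/s.
- manip.move_j(angles): joint-space move.
- manip.set_gripper(opening, effort=None): opening from 0.0 (shut) to 1.0 (fully open); effort is the grip in N (None keeps the last); returns when the fingers have stopped.
- manip.dwell(seconds).
- manip.inverse_kinematics(position, orientation): joint angles nearest the present ones, or None.
- manip.grab_frame(name): name is "scene" or "top"; returns (picture, depth): 420x560x3 uint8, red, green, blue; 420x560 float32, m along the optical axis (not along the pixel's ray), 0 where there is no reading.
- manip.get_calibration(name): a dict with "camera_matrix" (3x3 intrinsics, pixels), "k1" (the pictures are not rectified: a ray, as slopes to the right and down, at radius r is drawn at 1 + k1 r^2 times it, then the intrinsics apply), "R" (3x3) and "t" (3): a world point X has camera coordinates R X + t. Camera axes: x right, y down, z forward; pixel columns grow to the right and rows downward; lengths in m; the calibration is good to about 2 mm. A picture is of the moment at which its call begins. get_calibration takes no time and is no camera call.
A pose or a line that the arm cannot do raises manip.Unreachable and nothing moves.
- manip.sign_off(): hands the job in, once; it reports no verdict.
Trained networks look in the newest picture that a camera, given by its name, has taken for a name from the list of things; names that differ only in an ending like _2 or _b are one class to them, and where a whole thing is asked for, a point or a joint stands for the part that bears it (a point fixed in the world has none). Each returns a list of dicts, best first, with "confidence" (0 to 1); they miss things now and then, are a little off and sometimes report something else, mostly with a low value. They report only what shows in the picture. A call takes as long as a camera call. They do not tell look-alikes from the thing itself.
- manip.look_for(camera, name): "at" ([x, y, z] in m, in world coordinates, good to about 4 mm: the middle of the surface that is visible of it).
Readings, each from a call of its own:
- manip.current_time(): time.
- manip.current_qpos(): joint angles.
- manip.current_joint_vel(): joint speeds.
- manip.current_joint_torque(): joint torques, N m.
- manip.current_ee_pos(): TCP position.
- manip.current_tcp_rot(): TCP orientation.
- manip.current_force(): force on the tool from outside, world axes, zero at the start.
- manip.current_ft_torque(): the same for the moment, N m.
- manip.current_grip_width(): opening from 0.0 (shut) to 1.0 (fully open).
Only numpy, scipy, OpenCV 4.12 (cv2) and the standard library are available. Lean on these libraries where they do the work, as an engineer would, in place of code of your own. Each camera call takes 0.05 s, during which the arm holds its last target. There are 200 camera calls.

## Task

Get the beauty table ready: take the stack apart from the top down, standing the amber jar upright in the teal dish (not the pink one), then the blue wax tin upright on the plate of the white wax warmer, inside its lip, and then laying the cream strip box flat inside the open black kit case. Last, put the black lid on the kit case so that it sits fully down all round. Do not knock over or shove away the tall green bottle or the little red nail-polish bottle.

Things in the scene. Friction and masses are not known exactly. Their poses are not given: they have to be found in the camera images.
- jar_mid (a point): Amber jar with a white cap, an upright cylinder 38 mm in diameter, 46 mm tall, 0.12 kg; at the start the top of the stack. The point is its centre, 23 mm above its underside; z is its upright axis.
- wax_mid (a point): Navy-blue wax tin with a white band, an upright cylinder 52 mm in diameter, 50 mm tall, 0.22 kg; at the start it stands on the strip box and carries the jar. The point is its centre, 25 mm above its underside; z is its upright axis.
- strips_mid (a point): Wax-strip box, yellow with a cream lid that does not come off, 54 mm wide (its x), 92 mm long (its y), 32 mm tall, 0.16 kg; at the start the bottom of the stack, lying on the table. The point is its centre, 16 mm above its underside.
- lid_bar (a point): Loose black lid of the kit case, right side up: plate 150 (its x) x 166 mm (y), 6 mm thick, aluminium edges, 0.25 kg; a plug 114 x 130 mm, 4 mm deep, beneath it drops inside the case (7 mm play each way). Grip bar along y on top, 14 mm thick, 76 long, 12 high. The point is the bar's centre, 36 mm above the plug's underside, 26 mm above the plate's top; 79 mm above the table when shut.
- kit: Open black kit case, aluminium edges, dark red floor, fixed: outside 140 (its x) x 156 mm (its y), 47 mm tall, walls and floor 6 mm, so inside 128 x 144 mm, 41 mm deep. Origin: centre of its underside, on the table; x and y run along its sides. The lid goes on with its x and y along these (a half turn is the same).
- teal_dish_c (a point): Round teal (blue-green) dish, fixed, 88 mm outside, with a flat floor 78 mm across, 6 mm above the table, and a lip 4 mm high round it. The point is the centre of the floor.
- pink_dish_c (a point): Round pink dish, fixed, of the same shape as the teal one; it stays empty. The point is the centre of its floor, 6 mm above the table.
- warmer_c (a point): White round wax warmer with an orange dial, fixed, 104 mm in diameter, with a flat dark plate on top 78 mm across, 40 mm above the table, and a lip 5 mm high round it. The point is the centre of the plate.
- spray: Tall green bottle with a white cap, 42 mm in diameter, 125 mm tall, loose, a bystander beyond the row with the stack. The origin is the centre of its underside.
- polish: Red nail-polish bottle with a black cap, 26 mm in diameter, 55 mm tall, loose, a bystander in the front row. The origin is the centre of its underside.
Not all that is in view belongs to the job. There is more than one size of the part that bears wax_mid; the job needs the largest.

How it is judged:
By the outcome, as a careful person would: the job done as asked, in the order asked, and still so for the second after the job is handed in, with the robot touching nothing.
It also fails if it takes over 115 s, if anything falls off the work surface, if the arm or the gripper's body presses on something with over 40 N, if the wrist force passes 120 N, or if a joint passes its speed limit or range.

## Working session

There is one attempt and no reset: what is moved stays moved. The work goes in short steps, each a Python script; the robot and the scene stay as the last script left them, time stands still between calls to the robot, and variables do not carry over. Pictures are saved under pics/ and viewed, about 12 in all and at most 16, crops included, and the job is handed in when it is done.

```bash
mkdir -p pics; ls; python3 - <<'E'
from bench import manip
import cv2,numpy as np
for n in("scene","top"):
    im,d=manip.grab_frame(n); c=manip.get_calibration(n)
    cv2.imwrite(f"pics/{n}0.png",im[:,:,::-1]); np.save(f"pics/{n}0.npy",d)
    print(n,c)
    for k in "jar_mid wax_mid strips_mid lid_bar kit teal_dish_c pink_dish_c warmer_c spray polish".split():
        print(k,[(np.round(q["at"],3).tolist(),round(q["confidence"],2)) for q in manip.look_for(n,k)])
print(manip.current_time(),manip.current_tcp_rot(),manip.current_grip_width())
E
```

```text
pics
scene {'camera_matrix': array([[491.58511312,   0.        , 281.86233237],
       [  0.        , 491.58511312, 201.72411335],
       [  0.        ,   0.        ,   1.        ]]), 'k1': -0.04996825262888471, 'R': array([[-0.23693247,  0.97145132, -0.0120552 ],
       [ 0.62077985,  0.14183703, -0.77104775],
       [-0.74732548, -0.19016988, -0.63666321]]), 't': array([ 0.18163865, -0.28396076,  1.6047268 ])}
jar_mid [([0.607, -0.297, 0.12], 0.69)]
wax_mid [([0.7, -0.304, 0.034], 0.92), ([0.613, -0.288, 0.064], 0.65), ([0.547, -0.388, 0.031], 0.53)]
strips_mid [([0.62, -0.286, 0.026], 0.85), ([0.42, 0.286, 0.044], 0.58)]
lid_bar [([0.65, 0.013, 0.008], 0.93)]
kit [([0.578, 0.324, 0.014], 0.72)]
teal_dish_c [([0.426, -0.265, 0.009], 0.96)]
pink_dish_c [([0.454, -0.004, 0.006], 0.66), ([0.419, 0.283, 0.045], 0.43)]
warmer_c []
spray [([0.746, 0.149, 0.086], 0.86)]
polish [([0.387, -0.141, 0.029], 0.54)]
top {'camera_matrix': array([[479.09265508,   0.        , 277.56816155],
       [  0.        , 479.09265508, 210.72302322],
       [  0.        ,   0.        ,   1.        ]]), 'k1':
[... 231 characters left out ...]
 [([0.593, -0.3, 0.127], 0.79), ([0.588, -0.272, 0.032], 0.59)]
wax_mid [([0.588, -0.287, 0.082], 0.8), ([0.54, -0.394, 0.041], 0.54), ([0.691, -0.306, 0.042], 0.48)]
strips_mid [([0.589, -0.273, 0.032], 0.89), ([0.378, -0.139, 0.032], 0.24)]
lid_bar [([0.64, 0.01, 0.009], 0.91), ([0.592, -0.274, 0.029], 0.63)]
kit [([0.592, 0.326, 0.01], 0.69)]
teal_dish_c [([0.42, -0.263, 0.007], 0.8)]
pink_dish_c [([0.452, -0.005, 0.003], 0.96)]
warmer_c [([0.401, 0.279, 0.04], 0.86)]
spray [([0.728, 0.144, 0.086], 0.68)]
polish []
1.1 [[-8.54393362e-06  2.96280189e-01 -9.55101068e-01]
 [ 1.58678161e-05 -9.55101067e-01 -2.96280190e-01]
 [-1.00000000e+00 -1.76867663e-05  3.45900057e-06]] 1.0006232763166731
```

View pics/scene0.png

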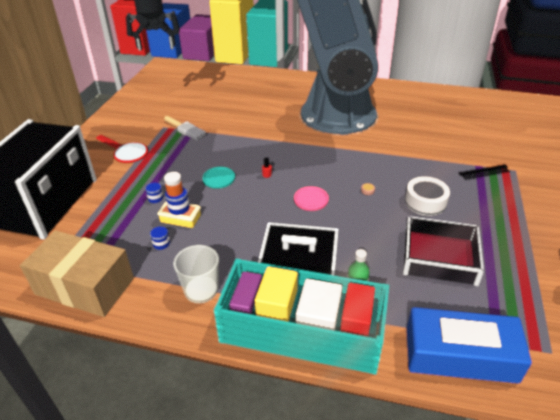

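View pics/top0.png

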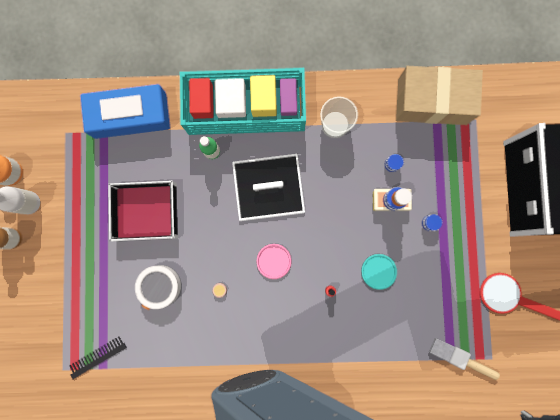

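The stack (box, tin, jar) is at about (395,198) in the top view. The kit is at (143,211), the lid at (268,187), the warmer at (158,288), the teal dish at (378,272), the green bottle at (208,147) and the red bottle at (330,290). Two smaller blue decoy tins stand at (394,162) and (432,222). Next I'll measure these with the depth and colour data.

```bash
cat > h.py <<'E'
from bench import manip
import cv2,numpy as np
def cloud(n,im=None,d=None):
    if d is None: im,d=manip.grab_frame(n)
    c=manip.get_calibration(n); K=c["camera_matrix"]
    v,u=np.mgrid[:420,:560].astype(np.float64)
    p=cv2.undistortPoints(np.stack([u,v],-1).reshape(-1,1,2),K,np.array([c["k1"],0,0,0.]))[:,0]
    z=d.ravel().astype(float); X=np.c_[p*z[:,None],z]
    W=(X-c["t"])@c["R"]; W[z==0]=np.nan
    hsv=cv2.cvtColor(im,cv2.COLOR_RGB2HSV).reshape(-1,3)
    return W,hsv,im
def near(W,xy,r,z0,z1):
    return (np.hypot(W[:,0]-xy[0],W[:,1]-xy[1])<r)&(W[:,2]>z0)&(W[:,2]<z1)
def rect(P):
    (c,s,a)=cv2.minAreaRect((P[:,:2]*1000).astype(np.float32)); return np.round(c,1),np.round(s,1),round(a,1)
def circ(P):
    A=np.c_[2*P[:,:2],np.ones(len(P))]; s=np.linalg.lstsq(A,(P[:,:2]**2).sum(1),rcond=None)[0]
    return np.round(s[:2],4),round(float(np.sqrt(s[2]+s[0]**2+s[1]**2)),4)
E
python3 - <<'E'
from h import *
for n in("top","scene"):
    im=cv2.imread(f"pics/{n}0.png")[:,:,::-1].copy(); W,h,_=cloud(n,im,np.load(f"pics/{n}0.npy"))
    def show(k,m,f=None):
        P=W[m]; print(n,k,len(P),np.round(np.median(P,0),4) if len(P) else "", np.round(P.min(0),3),np.round(P.max(0),3), f(P) if f and len(P)>4 else "")
    cc=lambda P:cv2.minEnclosingCircle((P[:,:2]*1000).astype(np.float32))
    def safe(*a):
        try: show(*a)
        except Exception as e: print(a[0],e)
    safe("jar top",near(W,(.593,-.297),.04,.119,.14),cc)
    safe("tin top",near(W,(.593,-.29),.05,.074,.09),cc)
    safe("box top",near(W,(.593,-.275),.07,.026,.038),rect)
    safe("decoy1",near(W,(.693,-.306),.035,.02,.09),cc)
    safe("decoy2",near(W,(.54,-.39),.035,.02,.09),cc)
    safe("kit rim",near(W,(.59,.326),.13,.041,.054),rect)
    safe("kit floor",near(W,(.59,.326),.12,.0,.012),rect)
    safe("lid bar",near(W,(.64,.01),.07,.034,.05),rect)
    safe("lid plate",near(W,(.64,.01),.14,.005,.018),rect)
    hh=h.astype(int)
    safe("teal",near(W,(.42,-.264),.06,-.01,.02)&(abs(hh[:,0]-87)<9)&(hh[:,1]>120),cc)
    safe("pink",near(W,(.452,-.005),.06,-.01,.02)&(hh[:,0]>160)&(hh[:,1]>120),cc)
    safe("warmer all",near(W,(.402,.28),.075,.03,.06),cc)
    safe("warmer plate",near(W,(.402,.28),.03,.03,.06),cc)
    safe("spray",near(W,(.73,.146),.05,.02,.15),cc)
    safe("polish",near(W,(.38,-.14),.03,.02,.08),cc)
E
```

```text
top jar top 217 [ 0.5958 -0.3011  0.1269] [ 0.577 -0.319  0.119] [ 0.614 -0.283  0.132] ((595.9463500976562, -301.7069396972656), 18.634750366210938)
top tin top 164 [ 0.5947 -0.2866  0.0807] [ 0.572 -0.32   0.074] [ 0.623 -0.273  0.09 ] ((597.6326904296875, -299.4743347167969), 26.262741088867188)
top box top 291 [ 0.5933 -0.271   0.0309] [ 0.572 -0.343  0.026] [ 0.626 -0.254  0.038] (array([ 598.1, -299. ]), array([89.3, 53.1]), 87.9)
top decoy1 226 [ 0.6912 -0.3068  0.0369] [ 0.673 -0.327  0.02 ] [ 0.711 -0.288  0.043] ((692.2500610351562, -307.71368408203125), 20.01519775390625)
top decoy2 234 [ 0.5393 -0.3944  0.0369] [ 0.52  -0.415  0.02 ] [ 0.559 -0.376  0.044] ((539.3528442382812, -395.3485107421875), 20.72964096069336)
top kit rim 687 [0.5909 0.3241 0.0462] [0.517 0.241 0.041] [0.66  0.403 0.053] (array([588.9, 322.3]), array([141.5, 160. ]), 0.7)
top kit floor 4126 [0.5886 0.3249 0.0043] [0.47  0.207 0.   ] [0.71  0.446 0.012] (array([589.6, 326.7]), array([239.1, 237.7]), 28.9)
top lid bar 172 [0.6425 0.0075 0.0404] [ 0.633 -0.028  0.034] [0.652 0.045 0.047] (array([643.2,
[... 2418 characters left out ...]
 [0.4542 0.0005 0.0091] [ 0.402 -0.043 -0.   ] [0.496 0.043 0.016] ((448.229736328125, 1.711151123046875), 49.771724700927734)
scene warmer all 1049 [0.4058 0.2865 0.0445] [0.344 0.235 0.03 ] [0.452 0.337 0.052] ((398.2938537597656, 286.50823974609375), 55.00740432739258)
scene warmer plate 272 [0.4017 0.2805 0.0435] [0.373 0.25  0.039] [0.431 0.309 0.048] ((402.0180969238281, 279.81732177734375), 29.781343460083008)
scene spray 467 [0.7462 0.1507 0.0893] [0.726 0.129 0.053] [0.759 0.172 0.13 ] ((739.025634765625, 150.6780242919922), 21.56394386291504)
scene polish 112 [ 0.3807 -0.1381  0.0352] [ 0.366 -0.153  0.02 ] [ 0.391 -0.127  0.061] ((377.1875, -142.0806121826172), 15.110804557800293)
```

```bash
cat >> h.py <<'E'
def R(deg):
    c,s=np.cos(np.radians(deg)),np.sin(np.radians(deg))
    return np.array([[0,c,s],[0,s,-c],[-1,0,0]])
def pick(xy,z,yaw,op=1.0,eff=40,hi=.24):
    manip.set_gripper(op,eff)
    manip.move_ptp([*xy,hi],R(yaw)); manip.move_l([*xy,z+.05],max_speed=.2); manip.move_l([*xy,z],max_speed=.1)
    manip.set_gripper(0,eff); print("grip",manip.current_grip_width(),"t",manip.current_time())
def lift(hi=.24):
    p=manip.current_ee_pos(); manip.move_l([p[0],p[1],p[2]+.03],max_speed=.08); manip.move_l([p[0],p[1],hi],max_speed=.25)
    print("grip",manip.current_grip_width(),"F",np.round(manip.current_force(),1))
def place(xy,z,yaw,hi=.24,op=1.0):
    manip.move_ptp([*xy,hi],R(yaw)); manip.move_l([*xy,z+.03],max_speed=.2); manip.move_l([*xy,z],max_speed=.04)
    print("pos",np.round(manip.current_ee_pos(),4),"F",np.round(manip.current_force(),1))
    manip.dwell(.2)
    manip.set_gripper(op); manip.move_l([*xy,z+.06],max_speed=.1); manip.move_l([*xy,hi],max_speed=.25)
    print("t",manip.current_time())
def save(n,name):
    W,h,im=cloud(n); cv2.imwrite(f"pics/{name}.png",im[:,:,::-1]); return W,h
E
python3 - <<'E'
from h import *
pick((.596,-.301),.092,0); lift(.22); place((.4205,-.263),.017,0,hi=.2)
for n in("top","scene"):
    W,h=save(n,n+"1")
    for k,m in(("jar",near(W,(.42,-.263),.035,.043,.07)),("tin",near(W,(.596,-.3),.04,.072,.09)),("box",near(W,(.597,-.299),.07,.024,.04))):
        P=W[m]; print(n,k,len(P),np.round(np.median(P,0),4),cv2.minEnclosingCircle((P[:,:2]*1000).astype(np.float32)) if len(P) else "",rect(P))
E
```

```text
grip 0.436294066165097 t 4.8833
grip 0.4285530707200003 F [-0.2 -0.4 -1.8]
pos [ 0.4206 -0.2631  0.017 ] F [-0.8  0.5 -1.3]
t 10.65
top jar 157 [ 0.4243 -0.2604  0.0507] ((423.10888671875, -263.7047119140625), 18.527463912963867) (array([ 425. , -259.8]), array([26.9, 36.6]), 66.4)
top tin 391 [ 0.597  -0.2992  0.081 ] ((597.0067138671875, -300.1321716308594), 26.59967613220215) (array([ 597.6, -299.8]), array([50.6, 52.3]), 0.1)
top box 339 [ 0.5979 -0.2732  0.0311] ((599.4861450195312, -299.3758544921875), 50.54987335205078) (array([ 598.5, -299.4]), array([90.3, 53.5]), 88.3)
scene jar 135 [ 0.4268 -0.2648  0.0539] ((421.91241455078125, -264.9833984375), 21.040237426757812) (array([ 421.2, -265.5]), array([38.8, 35.6]), 16.9)
scene tin 317 [ 0.5995 -0.2968  0.0834] ((593.9940185546875, -301.7891540527344), 30.518329620361328) (array([ 594.6, -299.7]), array([54.8, 52.5]), 4.9)
scene box 383 [ 0.6123 -0.2819  0.0332] ((597.9331665039062, -299.2922058105469), 51.515838623046875) (array([ 599.5, -300.2]), array([55.7, 92.5]), 1.3)
```

```bash
python3 - <<'E'
from h import *
pick((.597,-.2995),.045,0,hi=.2); lift(.22); place((.3995,.286),.0545,0,hi=.2)
for n in("top","scene"):
    W,h=save(n,n+"2")
    for k,m in(("tin",near(W,(.3995,.286),.045,.08,.1)),("warmer",near(W,(.3995,.286),.065,.037,.055)),("box",near(W,(.598,-.299),.07,.024,.04)),("kit rim",near(W,(.59,.326),.13,.041,.054)),):
        P=W[m]; print(n,k,len(P),np.round(np.median(P,0),4),cv2.minEnclosingCircle((P[:,:2]*1000).astype(np.float32)) if len(P) else "",rect(P))
E
```

```text
grip 0.5940217337792912 t 13.4583
grip 0.5958375446284603 F [ 0.1  0.8 -2.1]
pos [0.3996 0.2861 0.0546] F [-0.3  0.4 -1.7]
t 20.4333
top tin 422 [0.401  0.2832 0.0887] ((400.8902282714844, 283.7471618652344), 27.11695671081543) (array([400.9, 284.1]), array([51. , 52.9]), 67.3)
top warmer 955 [0.401  0.2781 0.0427] ((397.1750793457031, 288.0770263671875), 56.24087905883789) (array([400., 286.]), array([104.1, 101.3]), 88.1)
top box 775 [ 0.5993 -0.2987  0.0311] ((598.9953002929688, -299.308349609375), 50.89950180053711) (array([ 599.5, -299.3]), array([90.4, 50.6]), 88.1)
top kit rim 686 [0.59   0.3237 0.0461] ((587.9935302734375, 322.35858154296875), 105.44741821289062) (array([589. , 322.1]), array([141.2, 160.1]), 1.0)
scene tin 295 [0.4061 0.2836 0.0925] ((399.3492126464844, 286.9355773925781), 28.52479362487793) (array([399.3, 285.4]), array([51.7, 53.1]), 31.6)
scene warmer 651 [0.42   0.2835 0.0461] ((398.80731201171875, 287.92425537109375), 53.67768096923828) (array([402.5, 285.8]), array([102.1,  96.6]), 88.5)
scene box 606 [ 0.6014 -0.2972  0.0337] ((598.2532958984375, -300.4992370605469), 51.212154388427734) (array([ 597.2, -299.9]), array([93.9, 56. ]), 88.3)
scene kit rim 974 [0.5971 0.3259 0.0479] ((584.6256103515625, 321.4587707519531), 106.3495101928711) (array([586.5, 322.6]), array([148.3, 158.5]), 0.9)
```

View pics/scene2.png

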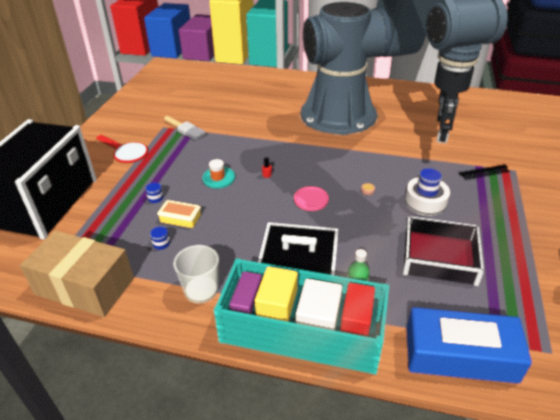

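The jar stands in the teal dish (217,172) and the tin on the warmer (429,185). The box is clear at (180,214). Next is the box.

```bash
python3 - <<'E'
from h import *
pick((.598,-.299),.004,-1.8,hi=.15); lift(.22); place((.588,.3225),.011,0.9,hi=.2,op=.85)
for n in("top","scene"):
    W,h=save(n,n+"3")
    for k,m in(("box",near(W,(.588,.3225),.058,.03,.05)),("kit rim",near(W,(.59,.326),.13,.041,.054)),("bar",near(W,(.64,.01),.07,.036,.05))):
        P=W[m]; print(n,k,len(P),np.round(np.median(P,0),4),rect(P))
E
```

```text
grip 0.6227425274173042 t 24.65
grip 0.6239432186161354 F [-1.3 -0.1 -1.2]
pos [0.588  0.3225 0.0108] F [ 0.1 -1.2 -2.2]
t 32.0833
top box 793 [0.589  0.3196 0.0369] (array([589.6, 319.8]), array([54. , 91.5]), 1.6)
top kit rim 470 [0.5966 0.2743 0.0459] (array([589. , 306.3]), array([140.4, 127.4]), 1.2)
top bar 170 [0.6427 0.0076 0.041 ] (array([643.2,   8.8]), array([14.3, 74. ]), 5.6)
scene box 795 [0.5928 0.3207 0.0395] (array([587.9, 321.3]), array([57.6, 92. ]), 1.5)
scene kit rim 1094 [0.5917 0.3237 0.0474] (array([585.9, 322.3]), array([148.6, 158.8]), 0.7)
scene bar 212 [0.6434 0.0082 0.0428] (array([640.3,   8.1]), array([19. , 74.9]), 6.2)
```

View pics/top3.png

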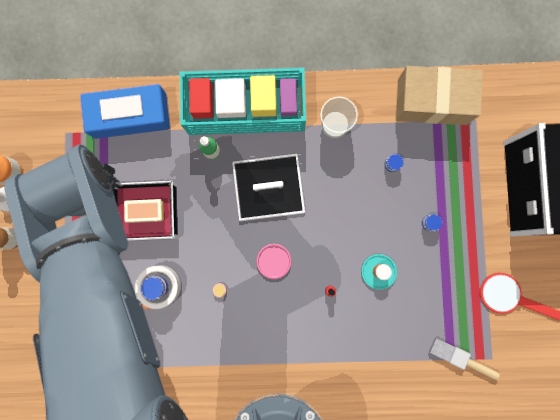

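The box lies flat and centred in the kit, about (143,210). The jar and tin are still upright, and both bystanders are in place. Next is the lid.

```bash
python3 - <<'E'
from h import *
pick((.6425,.0085),.016,6,op=.7,eff=90,hi=.15); lift(.22)
xy=(.5885,.3225); manip.move_ptp([*xy,.22],R(.9)); f0=manip.current_force()
manip.move_l([*xy,.069],max_speed=.15)
for z in(.065,.063,.061,.0598):
    manip.move_l([*xy,z],max_speed=.03); manip.dwell(.1); f=manip.current_force()-f0; print(z,np.round(manip.current_ee_pos(),4),np.round(f,1))
    if f[2]>15: break
for n in("top","scene"):
    W,h=save(n,n+"4")
    m=near(W,(.588,.3225),.12,.048,.06); P=W[m]; print(n,len(P),rect(P),np.median(P,0))
E
```

```text
grip 0.14811520952853932 t 35.4
grip 0.1442775874879539 F [-0.8  0.6 -2.7]
0.065 [0.5885 0.3225 0.0652] [-0.4 -0.6  0.1]
0.063 [0.5885 0.3225 0.063 ] [-1.   0.4 -0.9]
0.061 [0.5885 0.3225 0.061 ] [-0.9 -1.1  0.3]
0.0598 [0.5885 0.3225 0.0598] [-1.6 -1.3  0.9]
top 1959 (array([590.5, 287.9]), array([152. , 100.8]), 0.9) [0.59862741 0.27758885 0.05227856]
scene 3344 (array([587.5, 322.9]), array([159.4, 169.3]), 0.6) [0.60759269 0.3161413  0.05490043]
```

View pics/scene4.png

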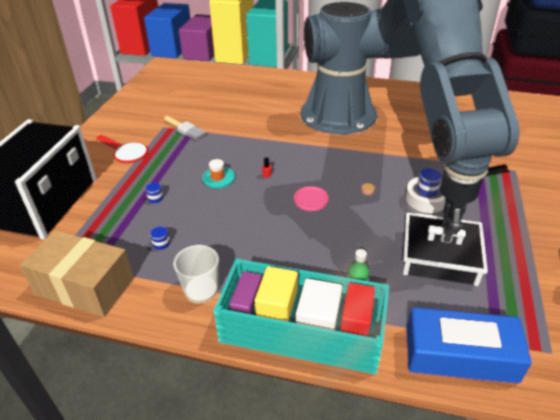

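The lid is down on the kit (445,247), centred on it, with no contact force beyond about 1 N. I'll release it, move clear and check.

```bash
python3 - <<'E'
from h import *
manip.set_gripper(.6); xy=(.5885,.3225); manip.move_l([*xy,.12],max_speed=.08); manip.move_l([*xy,.25],max_speed=.25)
manip.move_ptp([.42,.02,.3],R(0)); manip.dwell(.5)
for n in("top","scene"):
    W,h=save(n,n+"5")
    P=W[near(W,(.588,.3225),.12,.046,.062)]; A=np.c_[P[:,:2]-P[:,:2].mean(0),np.ones(len(P))]
    print(n,"lid",len(P),rect(P),"plane",np.round(np.linalg.lstsq(A,P[:,2],rcond=None)[0],4))
    for k,xy,r,a,b in(("bar",(.588,.322),.05,.075,.1),("jar",(.42,-.263),.035,.043,.07),("tin",(.3995,.286),.045,.08,.1),("spray",(.739,.15),.04,.1,.14),("polish",(.378,-.14),.03,.03,.07)):
        Q=W[near(W,xy,r,a,b)]; print(n,k,len(Q),np.round(np.median(Q,0),4) if len(Q) else "")
print(manip.current_time())
E
python3 -c "
import cv2;a=cv2.imread('pics/scene5.png')[140:290,330:510];b=cv2.imread('pics/top5.png')[130:330,80:280]
cv2.imwrite('pics/c5.png',cv2.hconcat([cv2.resize(a,(432,360),interpolation=2),cv2.resize(b,(360,360),interpolation=2)]))"
```

```text
top lid 4070 (array([590.2, 323.5]), array([151.9, 172.7]), 0.6) plane [-0.0002  0.0005  0.0522]
top bar 194 [0.5897 0.3229 0.0836]
top jar 196 [ 0.4236 -0.2637  0.0508]
top tin 419 [0.4008 0.283  0.0888]
top spray 71 [0.7386 0.1504 0.1235]
top polish 52 [ 0.3797 -0.137   0.0528]
scene lid 3637 (array([587.5, 323.1]), array([159.1, 169.8]), 0.6) plane [-0.0095 -0.0027  0.0548]
scene bar 262 [0.5919 0.3222 0.0856]
scene jar 134 [ 0.4261 -0.2643  0.0539]
scene tin 296 [0.4058 0.2836 0.0923]
scene spray 150 [0.7435 0.1503 0.1227]
scene polish 84 [ 0.3789 -0.1385  0.0434]
44.6167
```

View pics/c5.png

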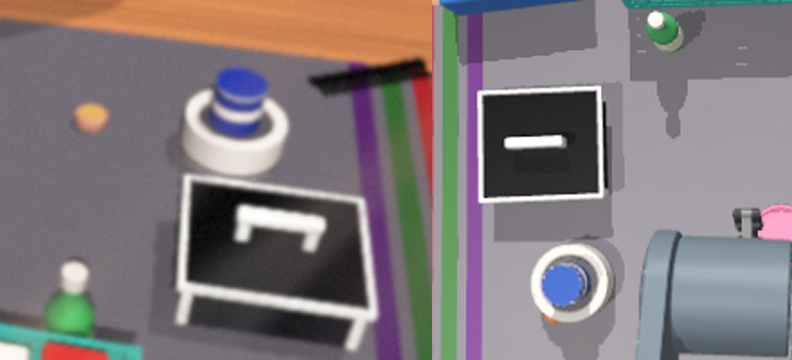

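The lid is level and fully down: plate top about 53 mm, bar top about 85 mm, which are the shut heights. The tin is inside the warmer's lip and the bottles haven't moved.

```bash
python3 -c "
from bench import manip
manip.sign_off()"
```

```text
the job is handed in; nothing more can be done
```

The job is done and handed in at about 45 s of the 115 s allowed. I put the amber jar in the teal dish, the large blue tin on the warmer plate, the strip box flat in the kit case and the lid on the case, in that order.

**Last checks, from both cameras:**
- **Jar and tin:** both are upright. The tin is within about 2 mm of the plate centre, against 13 mm of clearance to the lip.
- **Strip box:** before the lid went on, it lay flat and centred in the case.
- **Lid:** the plate top measures 52 to 55 mm (53 mm is shut) and the bar top 84 to 86 mm (85 mm is shut).
- **Bottles:** the green and red bottles are where they started.

**Disagreement:** the cameras differed by 2 to 3 mm in height, and only the scene camera showed a slight tilt of the lid (about 1.4 mm across it). The top camera showed it level to 0.1 mm. I took the tilt as camera error.

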